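Snap the carrier's cover home and hold the carrier level

TASK

The flat cover plate of the grey bottle carrier is only lying loosely on its two catches: press it straight down until it snaps in and sits fully home and level on its ledge. Then take the carrier by its black handle, lift it a good ten centimetres clear of the worktop, upright and without spilling the bottles, and finish while still holding it there by the handle, level and steady. Leave the tape roll, the jar and the steel cup where they are.

Things in the scene. Friction and masses are not known exactly. Their poses are not given: they have to be found in the camera images.
- carrier: Loose grey bottle carrier, 126 (x) x 189 (y) mm, rim and middle deck 44 mm high, 0.6 to 0.8 kg loaded, balanced about under the handle. Origin: underside, below the handle's middle; z up. Its cover recess is on the -y side (110 mm along x, y -91 to -18 mm, ledge 33 mm above the underside); a row of 3 bottle cells on the +y side, 69 mm from the middle; flat deck between, y -18 to +52 mm.
- handle_grip (a point): Centre of the handle's black grip bar: 100 mm long along the carrier's x, 16 mm wide (y), 20 mm high. This point is 88 mm above the carrier's underside (bar top 98, bar underside 78, deck 44 mm). Grasp from above across the 16 mm. Axes as the carrier's. On the +y side the bottles begin 54 mm away, their tops 67 mm above the carrier's underside.
- cover_pad (a point): Centre of the top of the press pad (60 x 40 x 9 mm) on the loose aluminium cover, 107 (x) x 70 (y) x 4 mm, 0.08 kg. Axes as the carrier's. It starts level on two spring leaves at the recess's x ends, pad top 54 mm above the carrier's underside; fully home 46 mm (2 mm over the rim). 5 to 20 N down snaps it past the leaves; if one end stays up, press that end of the pad.
- vial_0_mid (a point): Bottle in the cell nearest the carrier's -x end: closed bottle, 30 mm diameter and 62 mm high, standing in a cell of the carrier; the point is its centre, z up along the bottle
- vial_4_mid (a point): Bottle in the middle cell: closed bottle, 30 mm diameter and 62 mm high, standing in a cell of the carrier; the point is its centre, z up along the bottle
- vial_5_mid (a point): Bottle in the cell nearest the carrier's +x end: closed bottle, 30 mm diameter and 62 mm high, standing in a cell of the carrier; the point is its centre, z up along the bottle
- tape_mid (a point): Bystander: roll of brown tape lying flat, 110 mm diameter, 48 mm high; its centre
- jar_mid (a point): Bystander: small black jar, 41 mm diameter, 36 mm high; its centre
- cup_mid (a point): Bystander: small steel cup, 36 mm diameter, 41 mm high; its centre
- handle: The handle, fixed to the carrier: grip bar on two posts 43 mm either side of its middle along x. Origin on the deck under its middle, axes as the carrier's
- tape_brown: The tape roll; origin under its centre
- jar_black: The jar; origin under its centre
- steel_cup: The cup; origin under its centre

How it is judged (in metres and radians):
On the way, in this order (a step that is already met when the one before it is completed fails the run):
1. the cover sits fully home and level in its recess while the carrier stands on the worktop (z of cover_pad in the frame of carrier below 0.0475 m and angle between the z axis of cover_pad and the z axis of carrier, either way round below 0.035 rad and height (world z) of carrier below 0.01 m), for 0.3 s.
2. the carrier is lifted clear by its handle, level (height (world z) of carrier between 0.08 and 0.35 m and angle between carrier's own z axis and vertical below 0.12 rad and contact force between handle and the fingers above 2 N and z of cover_pad in the frame of carrier below 0.0475 m and angle between the z axis of cover_pad and the z axis of carrier, either way round below 0.035 rad), for 0.3 s.
At the end, for the whole second after the job is handed in: The carrier hangs from the fingers by its handle, underside 80 to 350 mm up, tilted under 7 degrees, still, touching no bystander; cover pad under 47.5 mm above the underside and within 2 degrees of parallel; bottles in their cells; tape, jar and cup moved under 30 mm (all of step 2 and y of vial_0_mid in the frame of carrier between 0.052 and 0.086 m and z of vial_0_mid in the frame of carrier between 0.025 and 0.05 m and angle between each of vial_0_mid, vial_4_mid, vial_5_mid's own z axis and vertical below 0.3 rad and y of vial_4_mid in the frame of carrier between 0.052 and 0.086 m and z of vial_4_mid in the frame of carrier between 0.025 and 0.05 m and y of vial_5_mid in the frame of carrier between 0.052 and 0.086 m and z of vial_5_mid in the frame of carrier between 0.025 and 0.05 m and linear speed of carrier below 0.03 m/s and angular speed of carrier below 0.15 rad/s and contact force between carrier and tape_brown below 0.1 N and contact force between carrier and jar_black below 0.1 N and contact force between carrier and steel_cup below 0.1 N and distance of each of tape_mid, jar_mid, cup_mid from where it was at the start of the episode below 0.03 m); the arm keeps its last pose, push and grip.
It fails at once if the carrier is tipped more than 20 degrees (angle between carrier's own z axis and vertical above 0.35 rad).
It fails at once if the tape roll, the jar or the steel cup is shifted by more than 30 mm (distance of any of tape_mid, jar_mid, cup_mid from where it was at the start of the episode above 0.03 m).
It also fails if it takes over 40 s, if anything falls off the work surface, if the arm or the gripper's body presses on something with over 40 N, if the wrist force passes 120 N, or if a joint passes its speed limit or range.

ROBOT

A 6-joint arm with a two-finger parallel gripper is mounted at the origin on the work surface; the furniture and walls round the work are solid. World frame = base frame: x ahead of the robot, y to its left, z up, the work surface at z = 0. Lengths are in m, angles in degrees, forces in N, time in s.
With the tool pointing down it reaches from about 0.4 to 0.825 m from the base axis. Payload 7 kg.
Tool frame: the origin (TCP) lies on the front face of the gripper's body, between the roots of the fingers; the fingertips stand 66 mm ahead of it and the grasp point (between the pads) lies 47 mm ahead of it; z points along the fingers, y is the line along which they close (so a half turn about z gives the same grasp; the last joint's range is limited). The gripper opens to 88 mm and grips with 3 to 60 N. Pads are 19 mm wide; open, the fingers measure 130 mm over their backs; the gripper's body (78 mm by 193 mm) begins 47 mm behind the grasp point.
Start: joints at [82.34, 20.546, 0.682, 0, -70.136, -16.507], TCP at [0.276, 0.616, 0.292] pointing down, gripper open.
Joint ranges: [-176.03, 176.03], [-82.01, 121.73], [-58.28, 71.71], [-173.87, 95.51], [-174.79, -0.11], [-173.66, 173.66]. Speed limits (degrees/s): [136.94, 136.94, 172.46, 180, 180, 180].

INTERFACE

Orientations are given as [roll, pitch, yaw] about the fixed x, y, z axes, in that order (R = Rz(yaw) Ry(pitch) Rx(roll)).
In Python, from plant import ctrl gives the robot as it stands.
- The arm moves only by the tool send_rows, never from a script. Its argument "deltas" is a list of rows, each a list of 2 entries, a list of its own where there are three numbers: the shift along the tool's x, y, z each as a share of 800 mm, from -1 to 1, then the turn about the tool's z as a share of 90 degrees, from -1 to 1. A call has exactly 5 rows; each row is the pose to reach, as a shift and turn from the pose commanded when the call began, along the tool's axes at that moment; what a row does not reach only later rows make up. A row lasts 1/12 s, in which the tool goes at most 41.7 mm and 7.16 degrees, less where a joint would pass 70% of its speed; a pose out of reach is approached as far as the arm can. A call with a number of a shift or a turn outside -1 to 1 is refused whole. A call with a gripper value outside its range is refused whole. "gripper" is the opening, from 0 (shut) to 1 (fully open), set as the call begins (left out, the last holds). The fingers move at their own pace and stop on an object; the grip force is fixed at half the most. Time passes only in rows, so rows that repeat a pose let the fingers close, or fill a call up. It gives the time, the measured TCP pose, the force, the opening and the grip force at its end, in the units of the state.
- ctrl.get_obs(): the state, without advancing time (a new reading comes with each control period).
- ctrl.snapshot(name): name is "scene" or "top" or "wrist"; returns a dict with "color" (384x512x3 uint8, red, green, blue), "vertical_fov" (degrees; the focal length in pixels is half the picture's height over the tangent of half this angle, whatever the lens; pixels are square), "cx", "cy" (the principal point, pixels), "rvec" (rotation vector, rad) and "tvec" (3), from world to camera coordinates, as OpenCV has them. Camera axes: x right, y down, z forward; pixel columns grow to the right and rows downward; lengths in m; the calibration is good to about 2 mm. A picture is of the moment at which its call begins. There is no depth.
- ctrl.close_job(): hands the job in; it is judged then, once.
Trained networks look in a picture, given as the dict that the camera call returned (one of the last four; its "shot" number tells which), for a name from the list of things; names that differ only in an ending like _2 or _b are one class to them, and where a whole thing is asked for, a point or a joint stands for the part that bears it (a point fixed in the world has none). Each returns a list of dicts, best first, with "conf" (0 to 1); they miss things now and then, are a little off and sometimes report something else, mostly with a low value. They report only what shows in the picture. A call takes as long as a camera call.
- ctrl.boxes_of(picture, thing): "xy" ([column, row] as shares, 0 to 1, of the picture: columns of its width, rows of its height, amid what is visible of it).
- ctrl.cut_out(picture, thing): "pixels" (384x512 bool, what is visible of it) and "xy" ([column, row] as shares, 0 to 1, of the picture: columns of its width, rows of its height, amid what is visible of it).
The state is a dict: "clock": time; "joint_pos": joint angles; "qvel": joint speeds; "tau": joint torques, N m; "tool_pos": TCP position; "orientation": TCP orientation; "force": force on the tool from outside, world axes, zero at the start; "moment": the same for the moment, N m; "opening": finger opening in m; "gripper_force": force on a finger pad.
Only numpy, scipy, OpenCV 4.12 (cv2) and the standard library are available. Lean on these libraries where they do the work, as an engineer would, in place of code of your own. Each camera call takes 0.05 s, during which the arm holds its last target. There are 200 camera calls.

## Working session

There is one attempt and no reset: what is moved stays moved. The work goes in short steps, Python scripts to look and compute and a tool call to move; the robot and the scene stay as the last step left them, time stands still between calls to the robot, and variables do not carry over. Pictures are saved under pics/ and viewed, at most 10 in all, crops included, and the job is handed in when it is done.

Besides the shell and the picture viewer there is one more tool, called after "Emit:" as name(argument=value, ...), one argument or row to a line, values as JSON. send_rows: Moves the arm, as the interface text tells. Shift numbers are shares of 800 mm and turn numbers shares of 90 degrees, none past 1 either way. Its arguments: {"type":"object","properties":{"deltas":{"type":"array","items":{"type":"array"}},"gripper":{"type":"number"}},"required":["deltas"]}

```bash
mkdir -p pics; ls; cat > h.py <<'E'
import numpy as np, cv2
from plant import ctrl
def cam(p):
    H,W=p["color"].shape[:2]; f=H/2/np.tan(np.radians(p["vertical_fov"])/2)
    K=np.array([[f,0,p["cx"]],[0,f,p["cy"]],[0,0,1]]); R=cv2.Rodrigues(np.array(p["rvec"],float))[0]
    return K,R,np.array(p["tvec"],float).ravel()
def at_z(p,xy,z):  # xy share -> world point at height z
    K,R,t=cam(p); H,W=p["color"].shape[:2]
    d=R.T@np.linalg.inv(K)@np.array([xy[0]*W,xy[1]*H,1]); c=-R.T@t
    return c+d*(z-c[2])/d[2]
def proj(p,X):
    K,R,t=cam(p); q=K@(R@np.array(X)+t); return q[:2]/q[2]
def save(p,name,crop=None,s=1):
    im=p["color"][:,:,::-1]
    if crop: im=im[crop[1]:crop[3],crop[0]:crop[2]]
    cv2.imwrite(f"pics/{name}.png",cv2.resize(im,None,fx=s,fy=s))
E
python3 - <<'E'
from h import *
Z=dict(carrier=.03,handle_grip=.088,handle=.07,cover_pad=.054,vial_0_mid=.05,tape_mid=.024,jar_mid=.018,cup_mid=.02)
ims=[]
for n in ("top","scene"):
    p=ctrl.snapshot(n); ims.append(p["color"]); K,R,t=cam(p); print(n,(-R.T@t).round(3))
    for k,z in Z.items():
        for d in ctrl.boxes_of(p,k)[:3]: print(k,round(d["conf"],2),np.round(d["xy"],3),at_z(p,d["xy"],z).round(3))
    save(p,n)
print(ctrl.get_obs())
cv2.imwrite("pics/both.png",np.vstack(ims)[:,:,::-1][:, :])
cv2.imwrite("pics/both.png",cv2.resize(np.hstack(ims)[:,:,::-1],(800,300)))
E
```

```text
pics
top [0.32  0.016 1.189]
carrier 0.59 [0.437 0.512] [0.528 0.129 0.03 ]
handle_grip 0.77 [0.444 0.492] [0.543 0.112 0.088]
handle 0.53 [0.44  0.511] [0.523 0.12  0.07 ]
cover_pad 0.78 [0.478 0.516] [0.519 0.059 0.054]
cover_pad 0.56 [0.658 0.575] [ 0.448 -0.235  0.054]
vial_0_mid 0.66 [0.394 0.527] [0.505 0.198 0.05 ]
tape_mid 0.6 [0.658 0.568] [ 0.459 -0.24   0.024]
jar_mid 0.49 [0.259 0.506] [0.537 0.433 0.018]
cup_mid 0.61 [0.721 0.571] [ 0.457 -0.346  0.02 ]
scene [-0.256 -0.863  0.766]
carrier 0.9 [0.468 0.503] [0.514 0.108 0.03 ]
handle_grip 0.78 [0.468 0.461] [0.521 0.118 0.088]
handle 0.51 [0.47  0.465] [0.538 0.133 0.07 ]
cover_pad 0.66 [0.48  0.509] [0.497 0.053 0.054]
vial_0_mid 0.23 [0.378 0.423] [0.496 0.375 0.05 ]
tape_mid 0.91 [0.569 0.64 ] [ 0.455 -0.214  0.024]
tape_mid 0.71 [0.642 0.706] [ 0.457 -0.356  0.024]
cup_mid 0.52 [0.637 0.7  ] [ 0.463 -0.342  0.02 ]
{'clock': 0.9, 'joint_pos': array([ 8.23380483e+01,  2.05432066e+01,  6.83174498e-01, -6.74190079e-04,
       -7.01366621e+01, -1.65089736e+01]), 'qvel': array([-0.04298353, -0.04902716,  0.00566105,  0.0630388 , -0.00074802,
        0.12616514]), 'tau': array([ 7.40231735e-05, -5.82360399e+01,  2.93305564e+01,  7.00258255e+00,
        1.24986802e-02, -1.28401763e-05]), 'tool_pos': array([0.27636803, 0.61580476, 0.29220399]), 'orientation': array([-1.79997011e+02,  1.54735342e-03, -2.41711543e+01]), 'force': array([ 0.61737995, -0.27099939,  1.08427219]), 'moment': array([ 0.00610931,  0.03383007, -0.00783894]), 'gripper_force': 0.0, 'opening': 0.08776674609376296}
```

```bash
python3 - <<'E'
import cv2,numpy as np
t=cv2.imread("pics/top.png");s=cv2.imread("pics/scene.png")
a=cv2.resize(t[130:270,130:330],(800,560)); cv2.imwrite("pics/topc.png",a)
E
```

```text
(no output)
```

View pics/both.png

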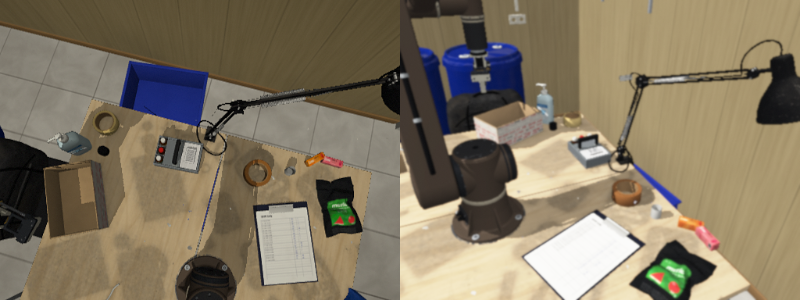

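View pics/topc.png

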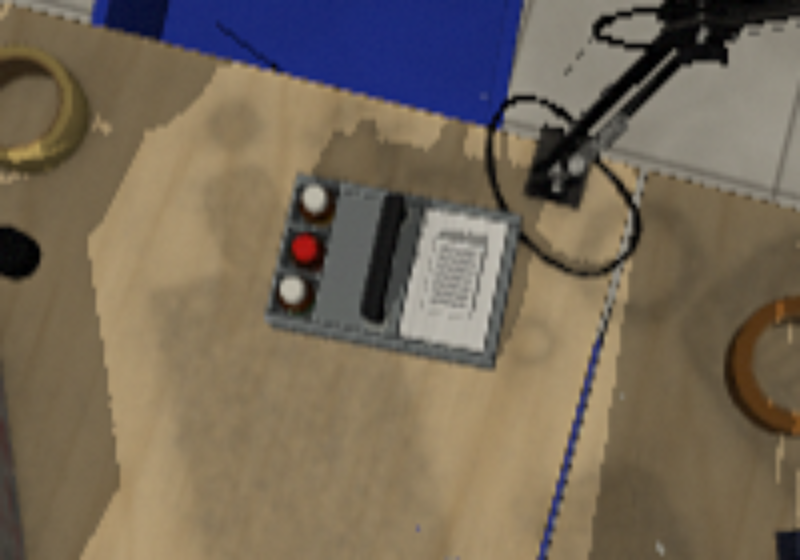

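```bash
python3 - <<'E'
from h import *
p=ctrl.snapshot("top")
def w(u,v,z): return at_z(p,((130+u/4)/512,(130+v/4)/384),z)[:2]
h1,h2=w(395,200,.098),w(372,318,.098); print("handle",h1,h2,(h1+h2)/2,np.linalg.norm(h1-h2))
cs=[w(300,178,.044),w(520,215,.044),w(493,366,.044),w(268,325,.044)]
c=np.array(cs); print(c.round(3),c.mean(0),[np.linalg.norm(c[i]-c[(i+1)%4]).round(3) for i in range(4)])
for a,b in ((h1,h2),(c[0],c[3]),(c[1],c[2])): d=a-b; print(np.degrees(np.arctan2(d[1],d[0])))
for a,b in ((c[0],c[1]),(c[3],c[2])): d=a-b; print(np.degrees(np.arctan2(d[1],d[0]))-90)
print("lampbase",w(560,195,0),w(530,190,0),w(590,140,0)); print("cable",w(495,140,0),w(640,220,0))
for n in ("cover_pad","handle_grip"):
    for d in ctrl.cut_out(p,n)[:1]:
        ys,xs=np.nonzero(d["pixels"]); r=cv2.minAreaRect(np.c_[xs,ys].astype(np.float32)); print(n,r, at_z(p,(r[0][0]/512,r[0][1]/384),.054 if n[0]=="c" else .098))
E
```

```text
handle [0.56892798 0.10752711] [0.47600819 0.12354645] [0.52246809 0.11553678] 0.09429054615982231
[[0.6   0.19 ]
 [0.569 0.01 ]
 [0.445 0.031]
 [0.478 0.213]] [0.52286861 0.11100681] [np.float64(0.183), np.float64(0.126), np.float64(0.184), np.float64(0.124)]
-9.781624423430188
-10.336143059363021
-9.778973336690362
-9.588493207352315
-10.113048257214686
lampbase [ 0.5959999  -0.02436485] [0.60028313 0.00110195] [ 0.64426987 -0.05011821]
cable [0.64407702 0.03108302] [ 0.57451621 -0.09192967]
cover_pad ((242.6107635498047, 199.87249755859375), (22.36037826538086, 33.135066986083984), 10.007980346679688) [0.51372019 0.0655187  0.054     ]
handle_grip ((225.53648376464844, 195.5084228515625), (7.870082855224609, 33.72892761230469), 12.994616508483887) [0.519736   0.11659803 0.098     ]
```

Emit:
send_rows(
  deltas=[
    [[0.552, 0.511, 0.05], -0.158],
    [[0.552, 0.511, 0.05], -0.158],
    [[0.552, 0.511, 0.05], -0.158],
    [[0.552, 0.511, 0.05], -0.158],
    [[0.552, 0.511, 0.05], -0.158],
  ],
  gripper=0,
)

```text
clock: 1.47
tool_pos: [0.358, 0.4227, 0.2783]
orientation: [-180.0, -0.0, -9.9]
force: [0.4, -0.9, 0.7]
opening: 0.0595
gripper_force: 0.0
```

```bash
cat >> h.py <<'E'
from scipy.spatial.transform import Rotation as Ro
def to(target,yaw=None):  # shares for send_rows toward target TCP
    o=ctrl.get_obs(); R=Ro.from_euler("xyz",o["orientation"],degrees=True).as_matrix()
    print("t",round(o["clock"],2),o["tool_pos"].round(4),o["orientation"].round(2),"F",o["force"].round(1),"open",round(o["opening"],4))
    print("shares",(R.T@(np.array(target)-o["tool_pos"])/.8).round(4), None if yaw is None else -(yaw-o["orientation"][2])/90)
E
python3 -c "
from h import *
to([.5125,.062,.25],-10)"
```

```text
t 1.47 [0.358  0.4227 0.2783] [-1.7998e+02 -1.0000e-02 -9.9100e+00] F [ 0.4 -0.9  0.7] open 0.0595
shares [0.2678 0.4109 0.0353] 0.0009868663031445538
```

Emit:
send_rows(
  deltas=[
    [[0.268, 0.411, 0.035], 0],
    [[0.268, 0.411, 0.035], 0],
    [[0.268, 0.411, 0.035], 0],
    [[0.268, 0.411, 0.035], 0],
    [[0.268, 0.411, 0.035], 0],
  ],
)

```text
clock: 1.88
tool_pos: [0.4398, 0.2316, 0.2639]
orientation: [-179.9, -0.0, -9.9]
force: [1.3, -0.1, -0.5]
opening: 0.0263
gripper_force: 0.0
```

```bash
python3 -c "
from h import *
to([.5125,.062,.25],-10)"
```

```text
t 1.88 [0.4398 0.2316 0.2639] [-1.7995e+02 -4.0000e-02 -9.9200e+00] F [ 1.3 -0.1 -0.5] open 0.0263
shares [0.1261 0.1932 0.0173] 0.0009255406626157696
```

Emit:
send_rows(
  deltas=[
    [[0.126, 0.193, 0.017], 0],
    [[0.126, 0.193, 0.017], 0],
    [[0.126, 0.193, 0.017], 0],
    [[0.126, 0.193, 0.017], 0],
    [[0.126, 0.193, 0.017], 0],
  ],
)

```text
clock: 2.3
tool_pos: [0.5128, 0.0604, 0.2497]
orientation: [180.0, 0.0, -10.1]
force: [-0.7, 1.1, 0.3]
opening: 0.0005
gripper_force: 0.0
```

```bash
python3 - <<'E'
from h import *
to([.5125,.062,.25],-10)
p=ctrl.snapshot("wrist"); save(p,"w1",s=1.5); np.save("w1.npy",p,allow_pickle=True)
for n,z in (("cover_pad",.054),("handle_grip",.098),("vial_4_mid",.05)):
    for d in ctrl.cut_out(p,n)[:2]:
        ys,xs=np.nonzero(d["pixels"]); r=cv2.minAreaRect(np.c_[xs,ys].astype(np.float32)); print(n,round(d["conf"],2),np.round(r[0]),np.round(r[1]),round(r[2],1), at_z(p,(r[0][0]/512,r[0][1]/384),z).round(4))
to([.5125,.062,.25],-10)
E
```

```text
t 2.3 [0.5128 0.0604 0.2497] [179.97   0.   -10.06] F [-0.7  1.1  0.3] open 0.0005
shares [-0.0007 -0.0019 -0.0003] -0.0006287923292564754
cover_pad 0.59 [250. 178.] [95. 66.] 90.0 [0.5228 0.0643 0.054 ]
handle_grip 0.77 [195. 184.] [107.  30.] 87.8 [0.5367 0.1118 0.098 ]
vial_4_mid 0.87 [137. 178.] [29. 30.] 90.0 [0.5418 0.184  0.05  ]
t 2.5 [0.5121 0.0634 0.2499] [-180.      0.    -10.05] F [0.4 0.  0.5] open 0.0004
shares [ 0.0007  0.0016 -0.0001] -0.0005850523332874108
```

View pics/w1.png

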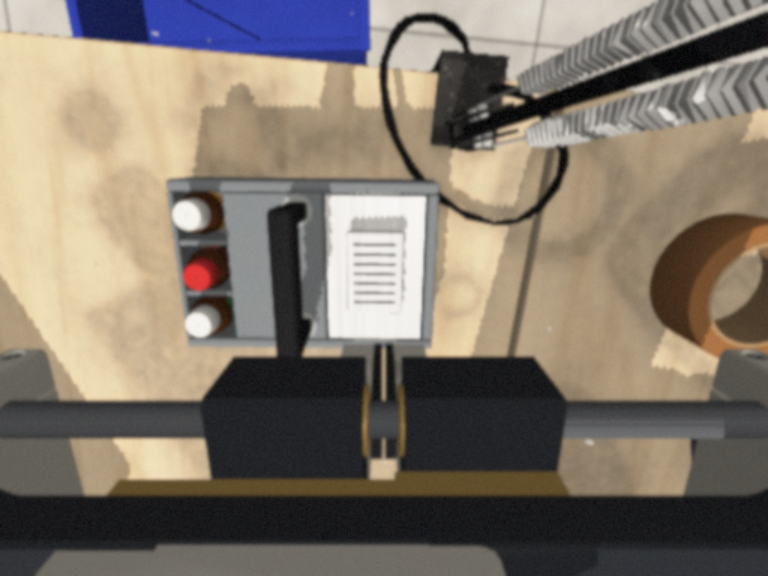

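```bash
python3 - <<'E'
from h import *
p=np.load("w1.npy",allow_pickle=True).item()
w=lambda u,v,z: at_z(p,(u/768,v/576),z)[:2]
ex=np.array([np.cos(np.radians(-10)),np.sin(np.radians(-10))]); ey=np.array([-ex[1],ex[0]])
def pr(n,pts,z):
    a=np.array([w(*q,z) for q in pts]); print(n,a.round(4).tolist(),"mean",a.mean(0).round(4),"sides",np.linalg.norm(a-np.roll(a,-1,0),axis=1).round(3)); return a.mean(0)
c=pr("rim",[(170,182),(438,181),(433,344),(190,345)],.044); print("from rim: handle",c+ 0*ey, "pad",c-.0545*ey)
c=pr("cover",[(325,194),(427,194),(421,341),(329,340)],.047); 
pr("label",[(348,233),(403,231),(397,310),(353,311)],.054)
pr("bartop",[(270,208),(300,208)],.098)
K,R,t=cam(p);print("cam",-R.T@t)
for q in ((440,148),(505,55)): print("lamp",w(*q,0),w(*q,.05))
a=cv2.resize(p["color"][115:240,100:300,::-1],(800,500),interpolation=cv2.INTER_CUBIC); cv2.imwrite("pics/w1c.png",a)
E
```

```text
rim [[0.6034, 0.1927], [0.572, 0.0115], [0.4517, 0.0319], [0.4836, 0.217]] mean [0.5277 0.1133] sides [0.184 0.122 0.188 0.122]
from rim: handle [0.52765185 0.11327192] pad [0.51818802 0.0595999 ]
cover [[0.5771, 0.0893], [0.565, 0.0205], [0.4572, 0.0407], [0.4702, 0.1096]] mean [0.5174 0.065 ] sides [0.07  0.11  0.07  0.109]
label [[0.5491, 0.0783], [0.5439, 0.0408], [0.4877, 0.0544], [0.4926, 0.0861]] mean [0.5183 0.0649] sides [0.038 0.058 0.032 0.057]
bartop [[0.5777, 0.1145], [0.5747, 0.0976]] mean [0.5762 0.1061] sides [0.017 0.017]
cam [0.59318864 0.04622141 0.34239982]
lamp [0.5930086  0.00154509] [0.59303489 0.00806909]
lamp [ 0.64808491 -0.05336599] [ 0.64006851 -0.03882343]
```

View pics/w1c.png

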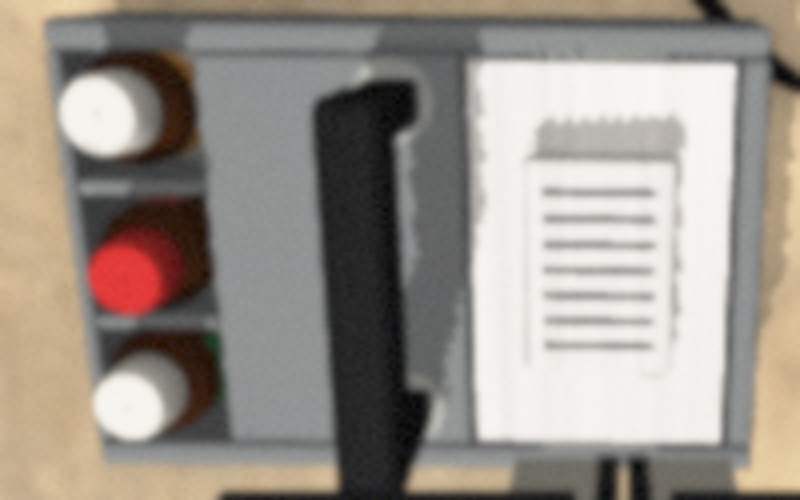

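Emit:
send_rows(
  deltas=[
    [[0.007, 0, 0.05], 0],
    [[0.007, 0, 0.1], 0],
    [[0.007, 0, 0.14], 0],
    [[0.007, 0, 0.156], 0],
    [[0.007, 0, 0.156], 0],
  ],
)

```text
clock: 2.92
tool_pos: [0.5154, 0.0633, 0.122]
orientation: [179.8, 0.3, -9.9]
force: [-0.2, 0.4, 0.5]
opening: 0.0004
gripper_force: 0.0
```

```bash
python3 -c "
from h import *
to([.5175,.063,.114],-10)"
```

```text
t 2.92 [0.5154 0.0633 0.122 ] [179.81   0.29  -9.88] F [-0.2  0.4  0.5] open 0.0004
shares [ 0.0026 -0.0001  0.01  ] 0.0012947518863892585
```

Emit:
send_rows(
  deltas=[
    [[0.002, 0, 0.004], 0],
    [[0.002, 0, 0.007], 0],
    [[0.002, 0, 0.01], 0],
    [[0.002, 0, 0.0125], 0],
    [[0.002, 0, 0.0125], 0],
  ],
)

```text
clock: 3.33
tool_pos: [0.5198, 0.0632, 0.116]
orientation: [-179.9, -0.1, -9.9]
force: [0.2, 0.9, 0.6]
opening: 0.0004
gripper_force: 0.7
```

Emit:
send_rows(
  deltas=[
    [[-0.001, 0, 0.0015], 0],
    [[-0.001, 0, 0.003], 0],
    [[-0.001, 0, 0.0045], 0],
    [[-0.001, 0, 0.006], 0],
    [[-0.001, 0, 0.006], 0],
  ],
)

```text
clock: 3.75
tool_pos: [0.5182, 0.0628, 0.1118]
orientation: [180.0, -0.0, -9.9]
force: [-6.7, 0.1, 19.5]
opening: 0.0005
gripper_force: 10.0
```

Emit:
send_rows(
  deltas=[
    [[0, 0, 0.001], 0],
    [[0, 0, 0.002], 0],
    [[0, 0, 0.002], 0],
    [[0, 0, 0.002], 0],
    [[0, 0, 0.002], 0],
  ],
)

```text
clock: 4.17
tool_pos: [0.5182, 0.0628, 0.1117]
orientation: [180.0, -0.0, -9.9]
force: [-13.5, 1.4, 35.9]
opening: 0.0006
gripper_force: 18.3
```

```bash
python3 - <<'E'
from h import *
to([.5175,.063,.12],-10)
p=ctrl.snapshot("wrist"); save(p,"w2",s=1.5)
E
```

```text
t 4.17 [0.5182 0.0628 0.1117] [ 1.80e+02 -5.00e-02 -9.89e+00] F [-13.5   1.4  35.9] open 0.0006
shares [-0.0009 -0.0002 -0.0104] 0.001213977418026049
```

View pics/w2.png

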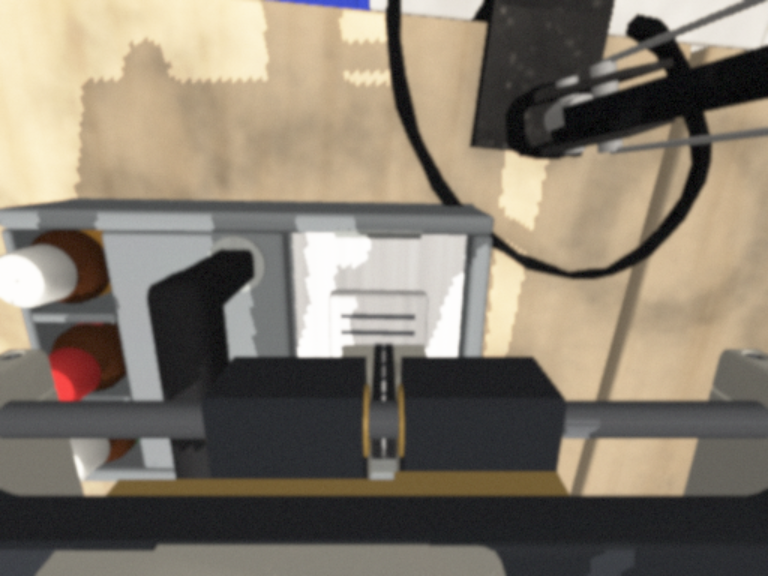

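Emit:
send_rows(
  deltas=[
    [[0, 0, -0.02], 0],
    [[0, 0, -0.07], 0],
    [[0, 0, -0.12], 0],
    [[0.005, -0.03, -0.15], 0],
    [[0.005, -0.063, -0.15], 0],
  ],
  gripper=0.5,
)

```text
clock: 4.63
tool_pos: [0.5335, 0.1122, 0.235]
orientation: [-179.7, -0.5, -10.0]
force: [1.3, 0.4, -0.3]
opening: 0.028
gripper_force: 0.0
```

```bash
python3 - <<'E'
from h import *
to([.5265,.114,.225],-10)
p=ctrl.snapshot("wrist"); save(p,"w3",s=1.5); np.save("w3.npy",p,allow_pickle=True)
E
```

```text
t 4.63 [0.5335 0.1122 0.235 ] [-179.71   -0.45  -10.02] F [ 1.3  0.4 -0.3] open 0.028
shares [-0.0091 -0.0006  0.0124] -0.00022411201100508055
```

View pics/w3.png

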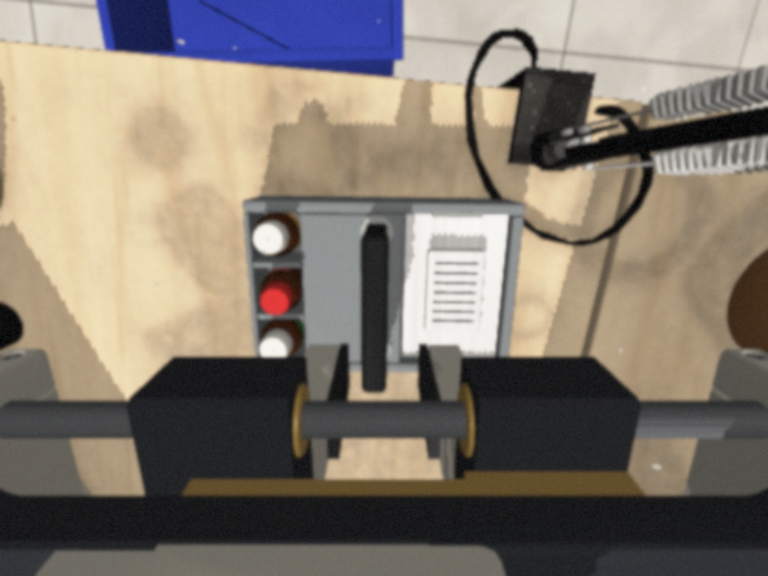

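```bash
python3 - <<'E'
from h import *
p=np.load("w3.npy",allow_pickle=True).item()
w=lambda u,v,z: at_z(p,(u/768,v/576),z)[:2]
for q in ((375,228),(374,390)): print(w(*q,.098))
print("mid",(w(375,228,.098)+w(374,390,.098))/2)
m=np.array([w(*q,.044) for q in ((246,201),(523,205),(515,360),(250,362))]); print("rim",m.round(4).tolist())
to([.5265,.114,.225],-10)
a=cv2.resize(p["color"][125:255,160:350,::-1],(798,546),interpolation=cv2.INTER_CUBIC); cv2.imwrite("pics/w3c.png",a)
E
```

```text
[0.58010078 0.10911871]
[0.48206205 0.12757071]
mid [0.53108142 0.11834471]
rim [[0.6048, 0.1929], [0.5704, 0.0124], [0.4582, 0.0271], [0.4902, 0.2214]]
t 4.68 [0.5338 0.1159 0.2323] [-179.72   -0.36   -9.95] F [ 1.7  4.2 -0.7] open 0.0322
shares [-0.0086  0.004   0.009 ] 0.0005442343333776023
```

View pics/w3c.png

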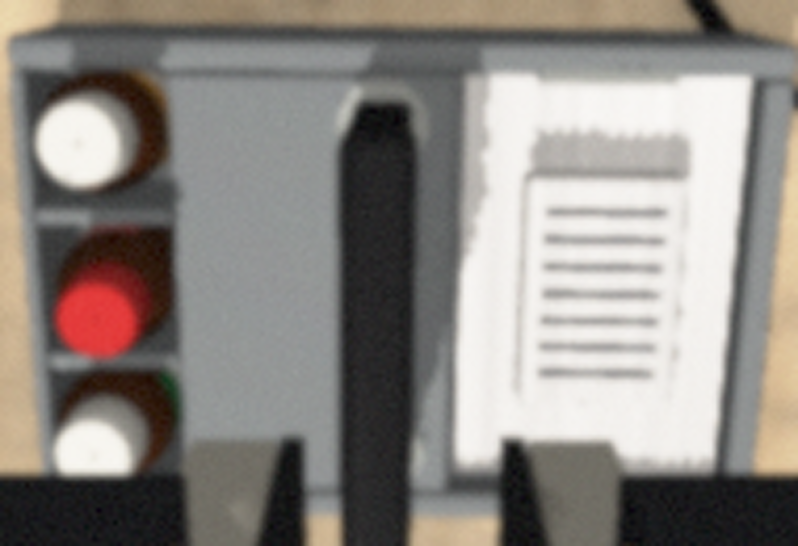

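Emit:
send_rows(
  deltas=[
    [[-0.003, -0.004, 0], 0],
    [[-0.003, -0.004, 0.03], 0],
    [[-0.003, -0.004, 0.06], 0],
    [[-0.003, -0.004, 0.07], 0],
    [[-0.003, -0.004, 0.07], 0],
  ],
)

```text
clock: 5.1
tool_pos: [0.5274, 0.1142, 0.1701]
orientation: [179.8, 0.3, -10.0]
force: [-0.9, -0.6, -0.5]
opening: 0.0436
gripper_force: 0.0
```

```bash
python3 - <<'E'
from h import *
p=ctrl.snapshot("wrist"); p=ctrl.snapshot("wrist"); save(p,"w4",s=1.5); to([.529,.116,.138],-10)
E
```

```text
t 5.2 [0.5292 0.115  0.1728] [ 1.7994e+02  4.0000e-02 -9.9500e+00] F [-0.5  0.9  0.2] open 0.0435
shares [-0.0004 -0.0012  0.0435] 0.0005944803611266913
```

View pics/w4.png

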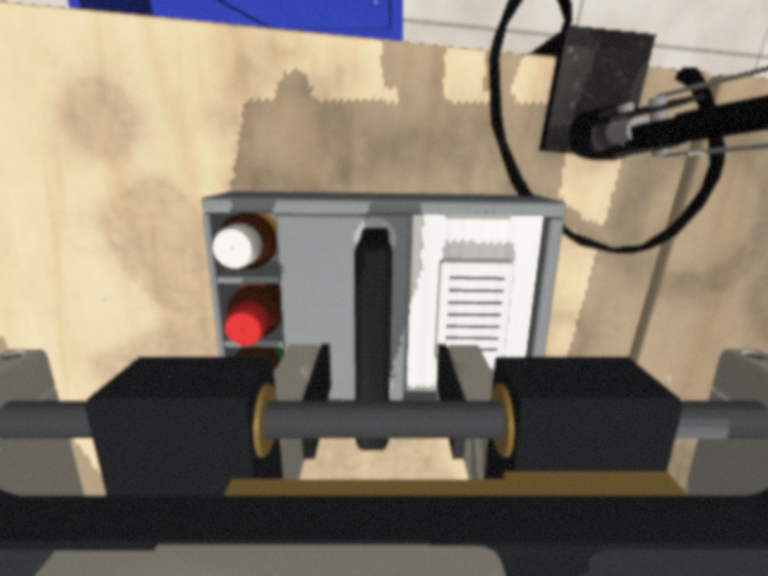

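Emit:
send_rows(
  deltas=[
    [[0, -0.005, 0.015], 0],
    [[0, -0.005, 0.03], 0],
    [[0, -0.005, 0.043], 0],
    [[0, -0.005, 0.043], 0],
    [[0, -0.005, 0.043], 0],
  ],
)

```text
clock: 5.62
tool_pos: [0.53, 0.1192, 0.1386]
orientation: [180.0, 0.0, -9.9]
force: [-0.6, 0.0, -0.6]
opening: 0.0437
gripper_force: 0.0
```

Emit:
send_rows(
  deltas=[
    [[0, 0, 0], 0],
    [[0, 0, 0], 0],
    [[0, 0, 0], 0],
    [[0, 0, 0], 0],
    [[0, 0, 0], 0],
  ],
  gripper=0,
)

```text
clock: 6.03
tool_pos: [0.53, 0.1193, 0.1386]
orientation: [-180.0, -0.0, -9.9]
force: [-0.8, -7.5, 4.7]
opening: 0.0156
gripper_force: 5.1
```

Emit:
send_rows(
  deltas=[
    [[0, 0, 0], 0],
    [[0, 0, 0], 0],
    [[0, 0, 0], 0],
    [[0, 0, -0.003], 0],
    [[0, 0, -0.008], 0],
  ],
)

```text
clock: 6.45
tool_pos: [0.5287, 0.1188, 0.1435]
orientation: [179.9, 0.2, -10.0]
force: [0.5, -0.5, -6.3]
opening: 0.0155
gripper_force: 29.9
```

Emit:
send_rows(
  deltas=[
    [[-0.001, 0, -0.008], 0],
    [[-0.003, 0, -0.018], 0],
    [[-0.006, 0, -0.028], 0],
    [[-0.009, 0, -0.038], 0],
    [[-0.012, 0, -0.048], 0],
  ],
)

```text
clock: 6.87
tool_pos: [0.5201, 0.1211, 0.1841]
orientation: [-180.0, -0.0, -9.9]
force: [1.0, -0.1, -7.4]
opening: 0.0159
gripper_force: 29.9
```

Emit:
send_rows(
  deltas=[
    [[-0.003, 0, -0.01], 0],
    [[-0.006, 0, -0.02], 0],
    [[-0.009, 0, -0.03], 0],
    [[-0.012, 0, -0.04], 0],
    [[-0.015, 0, -0.05], 0],
  ],
)

```text
clock: 7.28
tool_pos: [0.5083, 0.1231, 0.224]
orientation: [-180.0, -0.0, -9.9]
force: [1.1, -0.2, -7.5]
opening: 0.0154
gripper_force: 29.9
```

Emit:
send_rows(
  deltas=[
    [[-0.003, 0, -0.012], 0],
    [[-0.006, 0, -0.024], 0],
    [[-0.009, 0, -0.036], 0],
    [[-0.01, 0, -0.046], 0],
    [[-0.01, 0, -0.05], 0],
  ],
)

```text
clock: 7.7
tool_pos: [0.501, 0.1247, 0.2649]
orientation: [-179.9, -0.1, -9.9]
force: [0.1, 0.4, -7.5]
opening: 0.0158
gripper_force: 29.9
```

Emit:
send_rows(
  deltas=[
    [[0, 0, 0], 0],
    [[0, 0, 0], 0],
    [[0, 0, 0], 0],
    [[0, 0, 0], 0],
    [[0, 0, 0], 0],
  ],
)

```text
clock: 8.12
tool_pos: [0.5006, 0.1243, 0.2625]
orientation: [180.0, 0.0, -10.0]
force: [0.3, 0.7, -6.7]
opening: 0.0162
gripper_force: 29.9
```

Emit:
send_rows(
  deltas=[
    [[0, 0, 0], 0],
    [[0, 0, 0], 0],
    [[0, 0, 0], 0],
    [[0, 0, 0], 0],
    [[0, 0, 0], 0],
  ],
)

```text
clock: 8.53
tool_pos: [0.5007, 0.1245, 0.2631]
orientation: [180.0, 0.0, -9.9]
force: [0.6, -0.2, -6.7]
opening: 0.0158
gripper_force: 29.9
```

```bash
python3 - <<'E'
from h import *
p=ctrl.snapshot("wrist"); s=ctrl.snapshot("scene")
a=cv2.resize(p["color"],(512,384)); b=cv2.resize(s["color"][130:250,180:300],(384,384))[:, :288]
cv2.imwrite("pics/end.png",np.hstack([a,b])[:,:,::-1])
to([.5,.12,.26],-10)
E
```

```text
t 8.63 [0.5007 0.1244 0.2631] [-180.     -0.     -9.95] F [-0.7  0.2 -6.2] open 0.0157
shares [0.0001 0.0056 0.0039] 0.0005935559991248359
```

View pics/end.png

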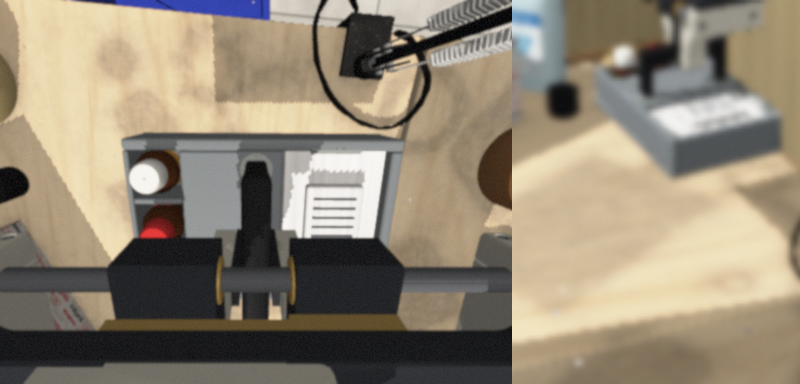

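The carrier hangs level about 125 mm above the worktop. The cover sits flush at around (335,200), the visible bottles are upright in their cells, and the wrist load of about 7 N fits the carrier's weight. I'm handing the job in.

```bash
python3 -c "
from plant import ctrl
print(ctrl.close_job())"
```

```text
the job is handed in; nothing more can be done
None
```

I pressed the cover fully home, lifted the carrier about 125 mm by its handle and handed the job in with it held level and steady at about 9 s; no verdict came back.

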